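# Lock a blank into the sloping sanding jig

## Task

Get the wooden blank ready for sanding: lay it on the sloping jig, in the middle, tongue end downhill, and slide it down so that its tongue goes fully home under the lip. Only then set the aluminium keeper down flat on the slope in the gap behind the blank, crosswise and about central, so that the blank cannot slide back out. Let go of both and do not disturb the bottles, the tape roll or the screwdriver.

Things in the scene. Friction and masses are not known exactly. Their poses are not given: they have to be found in the camera images.
- ramp: Sloping plywood board of the fixed jig, 140 mm wide, rising away from the robot at 28 deg, open at the sides. Tilted frame: x up the slope, y across to the left seen from the robot, z square out of the board. Upper face z = 0, x = -36 to 130 mm. Origin: on the upper face, centre line, at the uphill face of the dark fence (x = -18 to 0, 80 mm wide) at the low end. All jig points share these axes.
- lip_edge (a point): Middle of the lower uphill edge of the lip, 80 mm wide, that overhangs from the fence: at x = 14, z = 14 mm in the ramp's frame (so a 14 mm deep, 14 mm high slot below it). The lip's top is at z = 22 mm. Axes as the ramp's.
- stop_foot (a point): Middle of the foot of the downhill face of the dark wood stop at the high end: x = 106, z = 0 mm in the ramp's frame. The stop is 90 mm wide, 24 mm high, its face leans back uphill by 15 deg (6 mm further back at the top). With the blank home, 30 mm are left between blank and stop. Axes as the ramp's.
- blank: Loose wood block, about 90 g, 60 long (x), 44 wide (y), 36 mm high, with a full-width tongue 10 mm high, 16 mm long at the bottom of its -x end. Origin: centre of the underside of the 60 mm block (nose at x = -46, back at +30 mm), z up. Starts flat beside the jig, tongue towards the robot, turned up to 35 deg. Home: nose on the fence, origin at ramp x = 46 mm. May or may not slide by itself.
- keeper: Loose aluminium keeper, about 170 g, an upside-down T: bar 26 thick (x), 70 long (y), 24 mm high, with a central upright grip 14 (x) by 24 mm (y) reaching 80 mm above the underside. Origin: centre of the underside, z up. Same both ways round. Starts upright on the other side of the jig from the blank. Goes in the gap behind the blank, its length across the slope.
- glue_bottle: Bystander: white glue bottle, 56 mm across, 130 mm high, standing beyond the work to the left. Origin: centre of its underside.
- spray_can: Bystander: dark metal can, 52 mm across, 150 mm high, standing beyond the work to the right. Origin: centre of its underside.
- tape_roll: Bystander: roll of red tape, 96 mm across, 25 mm high, lying flat on the right. Origin: centre of its underside.
- screwdriver: Bystander: screwdriver lying on the left, handle towards the robot. Origin: centre of its underside.
Not all that is in view belongs to the job. Of the things like the blank, leave any that is green; of the rest the larger one is meant. Of the things like the keeper, leave any that is blue; of the rest the smaller one is meant.

How it is judged:
On the way, in this order (a step that is already met when the one before it is completed fails the run):
1. the blank lies on the slope with its tongue home under the lip, the keeper not yet on the jig (x of blank in the frame of ramp between 0.042 and 0.053 m and y of blank in the frame of ramp between -0.015 and 0.015 m and z of blank in the frame of ramp between -0.004 and 0.005 m and angle between the x axis of blank and the x axis of ramp, either way round below 0.15 rad and angle between the z axis of blank and the z axis of ramp, either way round below 0.15 rad and distance between keeper and ramp above 0.15 m), for 0.2 s.
2. the keeper sits down in the gap behind the blank (x of blank in the frame of ramp between 0.042 and 0.053 m and y of blank in the frame of ramp between -0.015 and 0.015 m and z of blank in the frame of ramp between -0.004 and 0.005 m and angle between the x axis of blank and the x axis of ramp, either way round below 0.15 rad and angle between the z axis of blank and the z axis of ramp, either way round below 0.15 rad and x of keeper in the frame of ramp between 0.084 and 0.096 m and y of keeper in the frame of ramp between -0.018 and 0.018 m and z of keeper in the frame of ramp between -0.004 and 0.005 m and angle between the x axis of keeper and the x axis of ramp, either way round below 0.2 rad and angle between the z axis of keeper and the z axis of ramp, either way round below 0.2 rad), for 0.2 s.
At the end, for the whole second after the job is handed in: Blank flat on the slope (within 5 mm, 0.15 rad), tongue under the lip with its nose within 7 mm of the fence, within 15 mm of the centre line; keeper down on the slope (within 5 mm, 0.2 rad) between blank and stop, within 18 mm of the centre line; both let go and at rest (all of step 2 and linear speed of each of blank, keeper below 0.02 m/s); the robot touches nothing.
It fails at once if a bystander is moved by more than 25 mm (distance of any of glue_bottle, spray_can, tape_roll, screwdriver from where it was at the start of the episode above 0.025 m).
It also fails if it takes over 59 s, if anything falls off the work surface, if the arm or the gripper's body presses on something with over 40 N, if the wrist force passes 120 N, or if a joint passes its speed limit or range.

## Robot

A 7-joint arm with a two-finger parallel gripper is mounted at the origin on the work surface. World frame = base frame: x ahead of the robot, y to its left, z up, the work surface at z = 0. Lengths are in m, angles in rad, forces in N, time in s.
With the tool pointing down it reaches from about 0.425 to 0.925 m from the base axis. Payload 6.8 kg.
Tool frame: the origin (TCP) lies midway between the tips of the shut fingers; the grasp point (between the pads) lies 19 mm behind it; z points along the fingers, y is the line along which they close (so a half turn about z gives the same grasp; the last joint's range is limited). The gripper opens to 85 mm and grips with 20 to 120 N. Pads are 22 mm wide; open, the fingers measure 114 mm over their backs; the gripper's body (76 mm by 85 mm) begins 54 mm behind the grasp point. The pads swing forward as they close: fully open they stand 13 mm farther back than shut.
Start: joints at [1.025, 0.477, 0.022, 1.555, -0.011, 1.109, -0.083], TCP at [0.286, -0.611, 0.231] pointing down, gripper open.
Joint ranges: [-2.96, 2.96], [-0.34, 2.1], [-1.41, 1.46], [0.24, 2.44], [-1.37, 4.51], [0.17, 1.92], [-2.96, 2.96]. Speed limits (rad/s): [2.39, 2.39, 3.14, 3.14, 3.14, 3.14, 3.14].

## Interface

Orientations are given as a rotation vector (axis times angle).
In Python, from bench import r gives the robot as it stands.
- The arm moves only by the tool servo_tool, never from a script. Its arguments are lists of equal length, an entry for each row: "turn": the turn, a rotation vector about the world's x, y, z in units of 5 degrees (1.0 is 5 degrees), a list of three; "slide": the shift along the world's x, y, z in units of 30 mm (1.0 is 30 mm), a list of three; "hand": the opening, from 0 (shut) to 1 (fully open). In form: {"turn": [[rx, ry, rz], ...], "slide": [[dx, dy, dz], ...], "hand": [hand, ...]}. A call has 1 to 8 rows; each row is the pose to reach, as a shift and turn from the pose commanded when the call began; what a row does not reach only later rows make up. A row lasts 1/8 s, in which the tool goes at most 62.5 mm and 10.7 degrees, less where a joint would pass 70% of its speed; a pose out of reach is approached as far as the arm can. A call with a gripper value outside its range is refused whole. The fingers move at their own pace and stop on an object; "squeeze" is the grip in N (left out, the last holds). Time passes only in rows, so rows that repeat a pose let the fingers close. It gives the time, the measured TCP pose, the force, the opening and the grip force at its end, in the units of the state.
- r.get_obs(): the state, without advancing time (a new reading comes with each control period).
- r.grab_frame(name): name is "scene" or "top" or "wrist"; returns (picture, depth): 384x512x3 uint8, red, green, blue; 384x512 float32, m along the optical axis (not along the pixel's ray), 0 where there is no reading.
- r.get_calibration(name): a dict with "fovy" (degrees; the focal length in pixels is half the picture's height over the tangent of half this angle, whatever the lens; pixels are square), "cx", "cy" (the principal point, pixels), "R" (3x3) and "t" (3): a world point X has camera coordinates R X + t. Camera axes: x right, y down, z forward; pixel columns grow to the right and rows downward; lengths in m; the calibration is good to about 2 mm. A picture is of the moment at which its call begins: read the wrist's pose just before it. get_calibration takes no time and is no camera call; for the wrist camera it gives the pose at the moment of the call.
- r.hand_in(): hands the job in; it is judged then, once.
The state is a dict: "clock": time; "joints": joint angles; "qvel": joint speeds; "tau": joint torques, N m; "tcp_pos": TCP position; "orientation": TCP orientation; "contact_force": force on the tool from outside, world axes, zero at the start; "moment": the same for the moment, N m; "grip_width": finger opening in m; "gripper_force": force on a finger pad.
Only numpy, scipy, OpenCV 4.12 (cv2) and the standard library are available. Lean on these libraries where they do the work, as an engineer would, in place of code of your own. Each camera call takes 0.05 s, during which the arm holds its last target. There are 200 camera calls.

## Working session

There is one attempt and no reset: what is moved stays moved. The work goes in short steps, Python scripts to look and compute and a tool call to move; the robot and the scene stay as the last step left them, time stands still between calls to the robot, and variables do not carry over. Pictures are saved under pics/ and viewed, at most 10 in all, crops included, and the job is handed in when it is done.

Besides the shell and the picture viewer there is one more tool, called after "Emit:" by a JSON object that holds its "api" and its "payload". servo_tool: Moves the arm, as the interface text tells. Its arguments: {"type":"object","properties":{"turn":{"type":"array"},"slide":{"type":"array"},"hand":{"type":"array"},"squeeze":{"type":"number"}},"required":["turn","slide","hand"]}

```bash
mkdir -p pics
cat > h.py <<'E'
import numpy as np, cv2
from bench import r
from scipy.spatial.transform import Rotation as Rot
def snap(n):
    c=r.get_calibration(n); im,d=r.grab_frame(n); return im,d,c
def pts(d,c):
    h,w=d.shape; f=h/2/np.tan(np.radians(c['fovy'])/2)
    v,u=np.mgrid[:h,:w]; P=np.stack([(u-c['cx'])/f*d,(v-c['cy'])/f*d,d],-1)
    return (P-np.array(c['t']))@np.array(c['R'])   # R^T (P-t)
E
ls
python3 - <<'E'
from h import *
print(r.get_obs())
for n in ['scene','top']:
    im,d,c=snap(n); np.savez(f'{n}0.npz',im=im,d=d,c=np.array(c,dtype=object)); cv2.imwrite(f'pics/{n}0.png',im[...,::-1]); print(n,c,(d>0).mean())
E
```

```text
h.py
pics
{'clock': 0.0, 'joints': array([ 1.02487899,  0.47779264,  0.02235459,  1.55642641, -0.01151526,
        1.10928672, -0.08306374]), 'qvel': array([ 3.06280953e-04, -1.06844877e-03,  5.59517596e-05,  3.11540667e-04,
       -1.76543227e-04, -7.19752471e-04,  6.89987028e-04]), 'tau': array([-7.91177281e-04, -5.96459734e+01,  1.60778940e+00, -2.81204689e+01,
        1.24992180e-02,  9.30501177e-03,  6.39285463e-05]), 'tcp_pos': array([ 0.28591543, -0.61082062,  0.23034156]), 'orientation': array([-3.06493561e+00, -6.81929155e-01,  7.98984448e-04]), 'contact_force': array([ 0.28807037, -0.52345586,  0.27317011]), 'moment': array([ 0.01886303,  0.0253393 , -0.04473088]), 'gripper_force': 0.0, 'grip_width': 0.08560397336430643}
scene {'fovy': 56.084910051974695, 'cx': 257.9323448446695, 'cy': 190.98034076080964, 'R': array([[-0.58520665,  0.81065745,  0.01917472],
       [ 0.43717145,  0.33532963, -0.83452691],
       [-0.68294531, -0.47998805, -0.55063343]]), 't': array([ 0.30489332, -0.16495971,  1.46199419])} 0.9959716796875
top {'fovy': 51.90355605067993, 'cx': 253.80523672733997, 'cy': 188.60383116741784, 'R': array([[ 6.97651822e-05, -9.99979859e-01, -6.34638265e-03],
       [-9.93925478e-01,  6.29112169e-04, -1.10053385e-01],
       [ 1.10055161e-01,  6.31550931e-03, -9.93905416e-01]]), 't': array([0.02227974, 0.54081578, 1.21672798])} 0.9957529703776041
```

View pics/scene0.png

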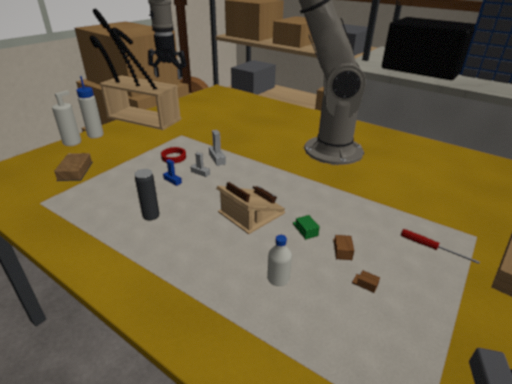

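View pics/top0.png

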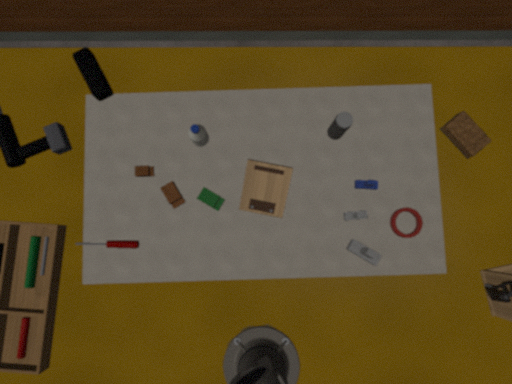

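In the top view the blank candidates are green (210,199), brown (173,194) and a smaller brown (144,171). The larger brown one at (173,194) is meant. The keeper candidates are blue (366,184), small grey (355,215) and large grey (364,252). The small grey one at (355,215) is meant. The jig is at (266,188), with the fence and lip at its near end. I'll confirm this in a crop and measure.

Run:
```python
from h import *
z=np.load('top0.npz',allow_pickle=True); im,d,c=z['im'],z['d'],z['c'].item(); P=pts(d,c)
hsv=cv2.cvtColor(im,cv2.COLOR_RGB2HSV)
a=cv2.resize(im[150:270,120:390],None,fx=2.9,fy=2.9,interpolation=cv2.INTER_CUBIC); cv2.imwrite('pics/crop0.png',np.clip(a[...,::-1]*1.5,0,255).astype(np.uint8))
print('table z',np.median(P[260:275,150:250,2]))
up=(P[...,2]>0.008).astype(np.uint8)
n,l,s,ce=cv2.connectedComponentsWithStats(up)
for i in range(1,n):
    if 15<s[i,4]<4000 and 80<ce[i][0]<440 and 85<ce[i][1]<285:
        m=l==i; q=P[m]; top=q[:,2]>np.percentile(q[:,2],90)-.012
        rr=cv2.minAreaRect((q[top][:,:2]*1000).astype(np.float32))
        print(ce[i].round(),s[i,4],'z',q[:,2].max().round(3),'rect mm',np.round(rr[0]),np.round(rr[1]),round(rr[2],1),'rgb',im[m].mean(0).round())
```

```text
table z 0.0003565436269971458
[339. 125.] 463 z 1.269 rect mm [ 570. -129.] [ 48. 437.] 55.5 rgb [68. 66. 64.]
[198. 135.] 346 z 1.269 rect mm [560. 115.] [371.  24.] 29.1 rgb [73. 74. 76.]
[265. 188.] 2334 z 1.269 rect mm [509.  -6.] [139. 214.] 78.7 rgb [106.  87.  65.]
[142. 171.] 173 z 1.269 rect mm [518. 205.] [443.  45.] 64.9 rgb [72. 51. 34.]
[172. 194.] 345 z 0.042 rect mm [530. 286.] [62. 45.] 31.3 rgb [77. 54. 36.]
[366. 184.] 202 z 0.086 rect mm [ 555. -335.] [22. 13.] 87.7 rgb [44. 52. 82.]
[210. 198.] 335 z 0.044 rect mm [514. 167.] [61. 44.] 59.2 rgb [41. 73. 42.]
[406. 222.] 410 z 1.269 rect mm [ 437. -245.] [518.  94.] 89.6 rgb [89. 43. 38.]
[355. 215.] 192 z 0.083 rect mm [ 458. -298.] [12. 24.] 0.1 rgb [92. 91. 88.]
[363. 252.] 436 z 1.269 rect mm [ 378. -163.] [357.  27.] 77.4 rgb [90. 88. 86.]
[116. 243.] 323 z 1.269 rect mm [376. 299.] [ 27. 571.] 2.9 rgb [82. 38. 34.]
```

View pics/crop0.png

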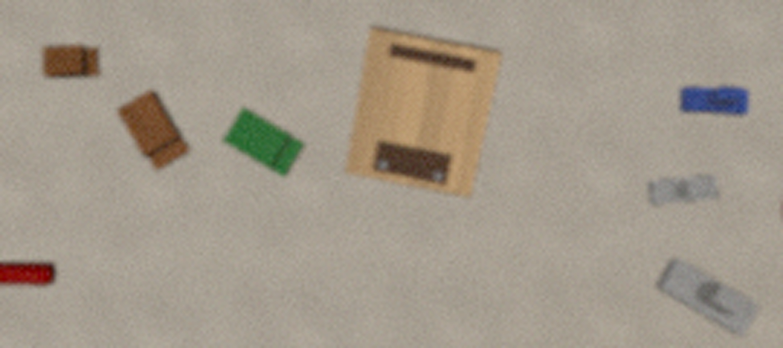

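The crop confirms both picks. On the larger brown block the tongue end is at the lower right, crop (168,152), so its yaw is about +31°. The small grey keeper is at crop (683,190), and the jig's fence and lip are at crop (412,160). Next I'll measure the jig plane and find where the wrist camera sits.

Run:
```python
from h import *
z=np.load('top0.npz',allow_pickle=True); im,d,c=z['im'],z['d'],z['c'].item(); P=pts(d,c)
def info(name,sl,lo,hi):
    q=P[sl].reshape(-1,3); q=q[(q[:,2]>lo)&(q[:,2]<hi)]
    rr=cv2.minAreaRect((q[:,:2]*1000).astype(np.float32)); print(name,len(q),np.round(rr[0]),np.round(rr[1]),round(rr[2],1),'ztop',np.percentile(q[:,2],95).round(3))
info('smallbrown',np.s_[160:182,130:158],.008,.06)
info('bigkeeper',np.s_[236:270,342:386],.008,.2)
info('keeper',np.s_[206:224,340:372],.008,.2)
info('tape',np.s_[200:245,385:428],.008,.2)
info('can',np.s_[108:142,322:358],.1,.2)
info('glue',np.s_[118:150,184:212],.1,.2)
# jig
hsv=cv2.cvtColor(im,cv2.COLOR_RGB2HSV); s=np.s_[155:222,235:297]
q=P[s].reshape(-1,3); V=hsv[s][...,2].ravel(); m=(q[:,2]>.01)&(q[:,2]<.2)
b=m&(V>90)
A=np.c_[q[b,:2],np.ones(b.sum())]
w=np.ones(len(A),bool)
for _ in range(8):
    k=np.linalg.lstsq(A[w],q[b,2][w],rcond=None)[0]; e=q[b,2]-A@k; w=abs(e)<.004
print('plane',k,'slope',np.degrees(np.arctan(np.hypot(k[0],k[1]))),'yaw',np.degrees(np.arctan2(k[1],k[0])),w.sum(),b.sum())
dk=m&(V<75)
yaw=np.arctan2(k[1],k[0]); 
qq=q[dk]; g=qq[:,0]>qq[:,0].mean()
for G in (g,~g): print('dark',qq[G].mean(0).round(4),G.sum(),qq[G].min(0).round(3),qq[G].max(0).round(3))
rr=cv2.minAreaRect((q[b][w][:,:2]*1000).astype(np.float32)); print('board',rr)
o=r.get_obs(); T=Rot.from_rotvec(o['orientation']).as_matrix(); c=r.get_calibration('wrist')
R=np.array(c['R']); print('cam in tool',T.T@(-R.T@np.array(c['t'])-o['tcp_pos']),'\n',(R@T),c['fovy'],'\ntool',T)
```

```text
smallbrown 178 [601. 372.] [34. 67.] 1.4 ztop 0.03
bigkeeper 434 [ 344. -319.] [101.  37.] 59.4 ztop 0.115
keeper 192 [ 458. -298.] [26. 70.] 5.1 ztop 0.08
tape 410 [ 435. -457.] [96. 95.] 59.0 ztop 0.028
can 314 [ 730. -239.] [51. 48.] 13.8 ztop 0.153
glue 91 [710. 197.] [27. 26.] 11.6 ztop 0.133
plane [ 0.52224772 -0.10049805 -0.22292495] slope 28.005359763738497 yaw -10.892487828630639 1659 1905
dark [ 0.5891 -0.0213  0.112 ] 89 [ 0.578 -0.062  0.107] [0.599 0.018 0.117]
dark [ 0.4856 -0.0027  0.0565] 221 [ 0.466 -0.04   0.047] [0.505 0.037 0.066]
board ((537.8026733398438, -11.502960205078125), (139.9154052734375, 147.70045471191406), 79.044921875)
cam in tool [ 0.08361859  0.00031021 -0.14264392] 
 [[ 1.21470710e-03  9.99998897e-01  8.54378352e-04]
 [-9.45630127e-01  1.42654397e-03 -3.25240876e-01]
 [-3.25241736e-01 -4.12853509e-04  9.45630817e-01]] 61.401829861307604 
tool [[ 9.05682843e-01  4.23955131e-01 -7.96474839e-04]
 [ 4.23955868e-01 -9.05681644e-01  1.47731198e-03]
 [-9.50386484e-05 -1.67564629e-03 -9.99998592e-01]]
```

The jig fits: slope 28.0°, yaw -10.9°, origin about (0.497, -0.004, 0.037), and the lip top height matches. The blank is at (0.530, 0.286) with yaw 31°, and the keeper at (0.458, -0.298) with yaw 5°. I'm moving over to the blank now.

Emit:
{"api": "servo_tool", "payload": {"turn": [[0,0,1.3],[0,0,1.3],[0,0,1.3],[0,0,1.3],[0,0,1.3],[0,0,1.3],[0,0,1.3],[0,0,1.3]], "slide": [[7.1,15.3,0.6],[7.1,15.3,0.6],[7.1,15.3,0.6],[7.1,15.3,0.6],[7.1,15.3,0.6],[7.1,15.3,0.6],[7.1,15.3,0.6],[7.1,15.3,0.6]], "hand": [1,1,1,1,1,1,1,1]}}

```text
clock: 1.1
tcp_pos: [0.4968, -0.1562, 0.2491]
orientation: [3.023, 0.855, -0.0]
contact_force: [1.0, -0.8, -0.5]
grip_width: 0.0857
gripper_force: 0.0
```

Emit:
{"api": "servo_tool", "payload": {"turn": [[0,0,0],[0,0,0],[0,0,0],[0,0,0],[0,0,0],[0,0,0],[0,0,0],[0,0,0]], "slide": [[1,14.6,0],[1,14.6,0],[1,14.6,0],[1,14.6,0],[1,14.6,0],[1,14.6,-3.6],[1,14.6,-3.6],[1,14.6,-3.6]], "hand": [1,1,1,1,1,1,1,1]}}

```text
clock: 2.1
tcp_pos: [0.5251, 0.282, 0.1388]
orientation: [-3.022, -0.858, 0.004]
contact_force: [-0.2, -0.3, 0.4]
grip_width: 0.0849
gripper_force: 0.0
```

```bash
cat > blank.py <<'E'
from h import *
im,d,c=snap('wrist'); cv2.imwrite('pics/w_blank.png',im[...,::-1]); P=pts(d,c); o=r.get_obs()
hsv=cv2.cvtColor(im,cv2.COLOR_RGB2HSV)
m=(P[...,2]>.03)&(P[...,2]<.045)&(d>0)&(np.hypot(P[...,0]-.53,P[...,1]-.286)<.06)
q=P[m]; rr=cv2.minAreaRect((q[:,:2]*1000).astype(np.float32)); print(m.sum(),rr,np.median(q[:,2]))
m2=(P[...,2]>.006)&(P[...,2]<.014)&(np.hypot(P[...,0]-.53,P[...,1]-.286)<.07); print('tongue',m2.sum(),P[m2].mean(0))
T=Rot.from_rotvec(o['orientation']).as_matrix(); print(o['clock'],o['tcp_pos'],np.degrees(np.arctan2(T[1,0],T[0,0])))
E
python3 blank.py
```

```text
4037 ((531.6371459960938, 285.736083984375), (60.32876205444336, 44.07219314575195), 31.59288215637207) 0.035888158758344356
tongue 304 [0.51406403 0.27453893 0.00967522]
2.15 [0.52305389 0.28564199 0.13594726] 31.929232119920044
```

View pics/w_blank.png

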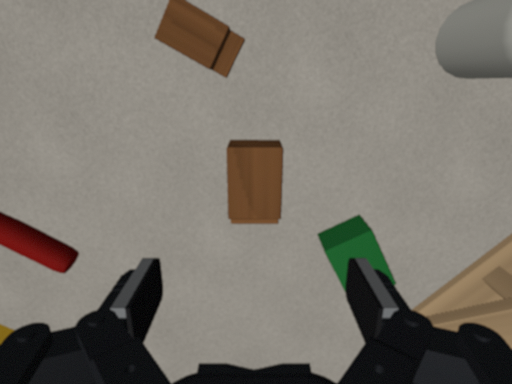

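The wrist view shows the brown blank alone at (255,180). The measured top is 60.3 x 44.1 mm at height 35.9 mm, centred at (0.5316, 0.2857) with yaw 31.6°. The tongue is on the near side at row 220, and the green block at (355,245) is clear of the fingers. I'll descend.

Emit:
{"api": "servo_tool", "payload": {"turn": [[0,0,0],[0,0,0],[0,0,0],[0,0,0]], "slide": [[0.2,0,-1.4],[0.2,0,-2.9],[0.2,0,-2.9],[0.2,0,-2.9]], "hand": [1,1,1,1]}}

```text
clock: 2.65
tcp_pos: [0.5331, 0.2803, 0.0554]
orientation: [-3.023, -0.855, -0.002]
contact_force: [0.0, -0.2, 0.3]
grip_width: 0.0856
gripper_force: 0.0
```

```bash
cat > st.py <<'E'
from h import *
o=r.get_obs(); T=Rot.from_rotvec(o['orientation']).as_matrix()
print(o['clock'],'tcp',o['tcp_pos'].round(4),'x-yaw',np.degrees(np.arctan2(T[1,0],T[0,0])).round(2),'z',T[:,2].round(3),'F',o['contact_force'].round(1),'w',round(o['grip_width'],4),'g',o['gripper_force'],o['joints'].round(2))
E
python3 st.py
```

```text
2.65 tcp [0.5331 0.2803 0.0554] x-yaw 31.58 z [ 0.001  0.001 -1.   ] F [ 0.  -0.2  0.3] w 0.0856 g 0.0 [-0.29  0.6  -0.4   1.84  0.32  0.76 -1.88]
```

Emit:
{"api": "servo_tool", "payload": {"turn": [[0,0,0],[0,0,0],[0,0,0]], "slide": [[-0.1,0,-0.9],[-0.1,0,-1.5],[-0.1,0,-1.5]], "hand": [1,1,1]}}

```text
clock: 3.02
tcp_pos: [0.5294, 0.2796, 0.009]
orientation: [3.023, 0.855, -0.001]
contact_force: [-0.8, 1.5, -0.6]
grip_width: 0.0854
gripper_force: 0.0
```

Run:
```python
from h import *
for i in range(3):
    im,d,c=snap('wrist'); o=r.get_obs(); print(o['tcp_pos'].round(4),o['contact_force'].round(1)); P=pts(d,c)
    m=(P[...,2]>.03)&(P[...,2]<.042)&(d>0)&(np.hypot(P[...,0]-.53,P[...,1]-.286)<.05)
    q=P[m]
    if len(q)>50: print(m.sum(),cv2.minAreaRect((q[:,:2]*1000).astype(np.float32)),np.median(q[:,2]))
cv2.imwrite('pics/w_b2.png',im[...,::-1])
```

```text
[0.5298 0.28   0.0096] [ 0.2 -0.2  0.5]
14789 ((531.0158081054688, 286.8125305175781), (60.82053756713867, 99.46038055419922), 32.503700256347656) 0.035930882442600114
[0.5302 0.2803 0.01  ] [-0.1  0.3 -0.7]
14621 ((530.8970336914062, 286.8065490722656), (60.88691329956055, 99.29570770263672), 31.82628631591797) 0.03592912338824522
[0.5303 0.2804 0.0102] [0.2 0.3 0.5]
14506 ((531.0308227539062, 286.90838623046875), (60.604156494140625, 99.2162857055664), 31.559139251708984) 0.03592822463309478
```

View pics/w_b2.png

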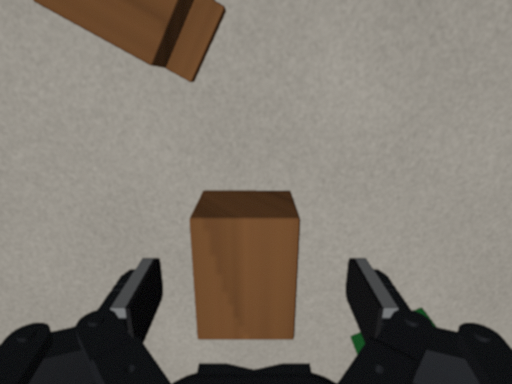

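The blank is centred at column 245 and the fingers at column 254, which agrees with the TCP reading being 5 mm low in y. I'll correct that and grip.

Emit:
{"api": "servo_tool", "payload": {"turn": [[0,0,0],[0,0,0],[0,0,0],[0,0,0],[0,0,0],[0,0,0],[0,0,0],[0,0,0]], "slide": [[0.05,0.2,-0.2],[0.05,0.2,-0.2],[0.05,0.2,-0.2],[0.05,0.2,-0.2],[0.05,0.2,-0.2],[0.05,0.2,-0.2],[0.05,0.2,-0.2],[0.05,0.2,-0.2]], "hand": [1,1,0.3,0.3,0.3,0.3,0.3,0.3], "squeeze": 40}}

```text
clock: 4.18
tcp_pos: [0.5311, 0.2859, 0.0033]
orientation: [3.023, 0.855, 0.001]
contact_force: [0.3, -0.6, 3.7]
grip_width: 0.0432
gripper_force: 41.9
```

```bash
python3 st.py
```

```text
4.175 tcp [0.5311 0.2859 0.0033] x-yaw 31.58 z [ 0.  0. -1.] F [ 0.3 -0.6  3.7] w 0.0432 g 41.86318516731262 [-0.33  0.68 -0.36  1.86  0.37  0.67 -1.93]
```

Gripped at 43 mm. Next I'll compute the placing poses.

```bash
cat >> h.py <<'E'
_y=np.radians(-10.9); _s=np.radians(28)
RR=Rot.from_euler('ZY',[_y,-_s]).as_matrix(); O=np.array([.497,-.0037,.0370])
RT=RR@np.diag([1,-1,-1.])   # tool orientation square to the ramp
def ramp(p): return O+RR@(np.array(p)/1000)
def turn_to(R1,R0): return np.degrees(Rot.from_matrix(R1@R0.T).as_rotvec())/5
E
python3 - <<'E'
from h import *
o=r.get_obs(); T=Rot.from_rotvec(o['orientation']).as_matrix()
print(RR,'turn',turn_to(RT,T).round(2))
for p in [(66,0,60),(64,0,8),(64,0,3),(46,0,3)]: print(p,ramp(p).round(4),'slide from now',((ramp(np.array(p)+[0,0,3.3])-o['tcp_pos'])/.03).round(2))
E
```

```text
[[ 8.67018082e-01  1.89095443e-01 -4.61001691e-01]
 [-1.66961366e-01  9.81958713e-01  8.87749331e-02]
 [ 4.69471563e-01  6.93889390e-18  8.82947593e-01]] turn [ 1.03 -5.63 -8.32]
(66, 0, 60) [ 0.5266 -0.0094  0.121 ] slide from now [-0.2  -9.83  4.02]
(64, 0, 8) [ 0.5488 -0.0137  0.0741] slide from now [ 0.54 -9.98  2.46]
(64, 0, 3) [ 0.5511 -0.0141  0.0697] slide from now [ 0.61 -9.99  2.31]
(46, 0, 3) [ 0.5355 -0.0111  0.0612] slide from now [ 0.09 -9.89  2.03]
```

Emit:
{"api": "servo_tool", "payload": {"turn": [[0,0,0],[0,0,0],[1,-5.6,-8.3],[1,-5.6,-8.3],[1,-5.6,-8.3],[1,-5.6,-8.3],[1,-5.6,-8.3],[1,-5.6,-8.3]], "slide": [[0,0,2],[0,0,4],[-0.2,-2,5.5],[-0.2,-4,5.5],[-0.2,-6,5.5],[-0.2,-8,5.5],[-0.2,-9.8,5.5],[-0.2,-9.8,5.5]], "hand": [0.3,0.3,0.3,0.3,0.3,0.3,0.3,0.3]}}

```text
clock: 5.18
tcp_pos: [0.5221, -0.0126, 0.1668]
orientation: [2.987, -0.291, 0.735]
contact_force: [-0.0, 0.4, -0.9]
grip_width: 0.0435
gripper_force: 41.5
```

```bash
cat > rp.py <<'E'
from h import *
import sys
im,d,c=snap('scene'); o=r.get_obs(); T=Rot.from_rotvec(o['orientation']).as_matrix()
cur=RR.T@(o['tcp_pos']-O)*1000
print(o['clock'],'tcp',o['tcp_pos'].round(4),'ramp mm',cur.round(1),'turn left',turn_to(RT,T).round(2),'F ramp',(RR.T@o['contact_force']).round(1),'w',round(o['grip_width'],4),'g',round(o['gripper_force'],1),o['joints'].round(2))
for a in sys.argv[1:]:
    p=np.array(eval(a)); print(a,((ramp(p)-o['tcp_pos'])/.03).round(2))
E
python3 rp.py 66,0,43 64,0,12 64,0,6
```

```text
5.225 tcp [ 0.5238 -0.0097  0.1676] ramp mm [ 85.5  -0.8 102.4] turn left [ 0.03 -0.06  0.01] F ramp [ 0.5  0.2 -1. ] w 0.0435 g 41.5 [-0.19  0.14 -0.04  2.32  0.71  0.3  -2.62]
66,0,43 [ 0.35 -0.04 -2.05]
64,0,12 [ 0.77 -0.12 -3.  ]
64,0,6 [ 0.87 -0.14 -3.17]
```

Emit:
{"api": "servo_tool", "payload": {"turn": [[0,0,0],[0,0,0],[0,0,0]], "slide": [[0.35,0,-1.5],[0.35,0,-2],[0.35,0,-2]], "hand": [0.3,0.3,0.3]}}

```text
clock: 5.6
tcp_pos: [0.537, -0.0066, 0.112]
orientation: [2.995, -0.277, 0.725]
contact_force: [-1.1, 0.9, 0.2]
grip_width: 0.0435
gripper_force: 41.7
```

```bash
python3 rp.py 64,0,20 64,0,12 64,0,6
python3 - <<'E'
from h import *
o=r.get_obs(); tcp=o['tcp_pos']
im,d,c=snap('wrist'); P=pts(d,c); cv2.imwrite('pics/w_j1.png',im[...,::-1])
hsv=cv2.cvtColor(im,cv2.COLOR_RGB2HSV)
Q=((P-O)@RR)*1000
f=192/np.tan(np.radians(c['fovy'])/2)
for p in [(106,0,0),(106,45,0),(106,-45,0),(130,70,0),(130,-70,0),(106,0,24)]:
    x=np.array(c['R'])@ramp(p)+c['t']; print(p,(x[:2]/x[2]*f+[c['cx'],c['cy']]).round())
b=(abs(Q[...,2])<8)&(abs(Q[...,1])<75)&(Q[...,0]>50)&(Q[...,0]<140)&(d>0); print('board z',b.sum(),np.median(Q[b][:,2]),Q[b].min(0),Q[b].max(0))
s=(Q[...,2]>12)&(Q[...,2]<30)&(Q[...,0]>98)&(Q[...,0]<140)&(d>0)&(abs(Q[...,1])<60); print('stop',s.sum(),np.percentile(Q[s],[2,50,98],axis=0).round(1))
h=(Q[...,2]>60)&(Q[...,2]<90)&(abs(Q[...,1])<23)&(d>0)&(abs(Q[...,0]-66)<45);print('blank top',h.sum(),np.percentile(Q[h],[2,50,98],axis=0).round(1) if h.sum() else '')
E
```

```text
5.65 tcp [ 0.5373 -0.0066  0.1129] ramp mm [71.1  4.8 48.2] turn left [ 0.01 -0.14 -0.04] F ramp [ 0.4 -0.2 -1.3] w 0.0432 g 41.7 [-0.34  0.27  0.14  2.34  1.03  0.17 -2.96]
64,0,20 [ 0.2  -0.2  -0.94]
64,0,12 [ 0.32 -0.22 -1.17]
64,0,6 [ 0.41 -0.24 -1.35]
(106, 0, 0) [262. 167.]
(106, 45, 0) [187. 167.]
(106, -45, 0) [336. 167.]
(130, 70, 0) [141. 126.]
(130, -70, 0) [383. 128.]
(106, 0, 24) [263. 179.]
board z 18941 -0.21055920715489848 [ 50.02994639 -71.28933598  -7.99349158] [130.81163214  69.4700477    6.67941066]
stop 3851 [[112.9 -43.8  20. ]
 [118.6  -0.6  22.4]
 [124.   42.1  24.4]]
blank top 15220 [[ 44.2 -19.8  63.5]
 [ 80.3   1.7  80.8]
 [101.9  22.2  87.1]]
```

View pics/w_j1.png

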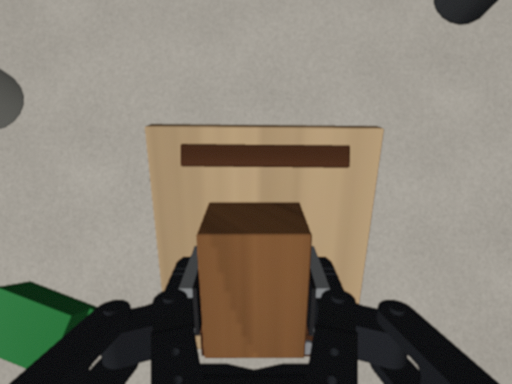

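This view shows the blank held squarely at (255,280) with the stop at (265,155), where I expected it. But joints 6 and 7 are at their limits, so the tool can't lean 28° here. I'll set the blank back down and re-grip it with the tool pitched back about 20° around the pads' closing axis. On the ramp the tool will then lean only about 8°.

Emit:
{"api": "servo_tool", "payload": {"turn": [[0,0,0],[0,0,0],[-1,5.6,8.3],[-1,5.6,8.3],[-1,5.6,8.3],[-1,5.6,8.3],[-1,5.6,8.3],[-1,5.6,8.3]], "slide": [[-0.3,0,1.5],[-0.3,0,2],[-0.2,2,2],[-0.2,4,2],[-0.2,6,2],[-0.2,8,2],[-0.2,9.75,1],[-0.2,9.75,-1]], "hand": [0.3,0.3,0.3,0.3,0.3,0.3,0.3,0.3]}}

```text
clock: 6.7
tcp_pos: [0.5334, 0.2927, 0.0861]
orientation: [-3.015, -0.862, -0.002]
contact_force: [-0.2, -1.6, -1.4]
grip_width: 0.0436
gripper_force: 41.8
```

```bash
cat >> h.py <<'E'
def down(yaw,back=0):  # tool x at yaw deg, pitched back (tips towards robot) by back deg about its own y
    return Rot.from_euler('ZY',[yaw,back],degrees=True).as_matrix()@np.diag([1,-1,-1.])
E
python3 - <<'E'
from h import *
r.grab_frame('wrist')
o=r.get_obs(); T=Rot.from_rotvec(o['orientation']).as_matrix()
print(o['clock'],o['tcp_pos'],'turn to flat',turn_to(down(31.6),T).round(2),'then back20',turn_to(down(31.6,20),down(31.6)).round(2),'to ramp8',turn_to(RR@Rot.from_euler('y',20,degrees=True).as_matrix()@np.diag([1,-1,-1.]),down(31.6,20)).round(2),((np.array([.531,.286,.0045])-o['tcp_pos'])/.03).round(2),o['joints'].round(2)); print(down(31.6,20)[:,2])
E
```

```text
6.75 [0.52758097 0.28571853 0.07600168] turn to flat [ 0.06 -0.15 -0.04] then back20 [-2.1   3.41  0.  ] to ramp8 [ 1.03 -5.64 -8.33] [ 0.11  0.01 -2.38] [-0.27  0.58 -0.44  1.83  0.32  0.81 -1.89]
[-0.29130777 -0.17921373 -0.93969262]
```

Emit:
{"api": "servo_tool", "payload": {"turn": [[0,-0.1,0],[0,-0.1,0],[0,-0.1,0],[0,-0.1,0],[0,-0.1,0],[0,-0.1,0],[0,-0.1,0],[0,-0.1,0]], "slide": [[0.1,0,-1],[0.1,0,-2],[0.1,0,-2.3],[0.1,0,-2.3],[0.1,0,-2.3],[0.1,0,-2.3],[0.1,0,-2.3],[0.1,0,-2.3]], "hand": [0.3,0.3,0.3,0.3,1,1,1,1]}}

```text
clock: 7.75
tcp_pos: [0.534, 0.2844, 0.0144]
orientation: [3.017, 0.855, 0.002]
contact_force: [-0.5, -0.6, -0.4]
grip_width: 0.0856
gripper_force: 0.0
```

```bash
python3 st.py
```

```text
7.75 tcp [0.534  0.2844 0.0144] x-yaw 31.63 z [ 0.003 -0.005 -1.   ] F [-0.5 -0.6 -0.4] w 0.0856 g 0.0 [-0.31  0.67 -0.39  1.85  0.38  0.7  -1.94]
```

```bash
cat > b2.py <<'E'
from h import *
o=r.get_obs(); T=o['tcp_pos']
im,d,c=snap('wrist'); P=pts(d,c)
hsv=cv2.cvtColor(im,cv2.COLOR_RGB2HSV)
m=(P[...,2]>.03)&(P[...,2]<.042)&(d>0)&(np.hypot(P[...,0]-.53,P[...,1]-.286)<.06)&(hsv[...,0]<25)&(hsv[...,1]>80)
q=P[m]; print(T.round(4),m.sum(),cv2.minAreaRect((q[:,:2]*1000).astype(np.float32)),np.percentile(q[:,2],[2,50,98]).round(4))
E
python3 b2.py
```

```text
[0.534  0.2844 0.0144] 12050 ((529.0203857421875, 293.79083251953125), (60.958335876464844, 64.71656036376953), 32.422889709472656) [0.0325 0.0359 0.037 ]
```

Emit:
{"api": "servo_tool", "payload": {"turn": [[0,0,0],[0,0,0],[-2.1,3.4,0],[-2.1,3.4,0],[-2.1,3.4,0],[-2.1,3.4,0]], "slide": [[0,0,2],[-0.3,-0.1,2.5],[-0.3,-0.1,2.5],[-0.3,-0.1,2.5],[-0.3,-0.1,2.5],[-0.3,-0.1,2.5]], "hand": [1,1,1,1,1,1]}}

```text
clock: 8.55
tcp_pos: [0.5241, 0.2811, 0.0886]
orientation: [2.885, 0.819, -0.505]
contact_force: [0.1, -1.2, 0.2]
grip_width: 0.0851
gripper_force: 0.0
```

```bash
python3 b2.py
python3 - <<'E'
from h import *
o=r.get_obs(); T=Rot.from_rotvec(o['orientation']).as_matrix(); print(turn_to(down(31.6,20),T).round(2),o['tcp_pos'].round(4),o['joints'].round(2))
E
```

```text
[0.5241 0.2811 0.0886] 6038 ((534.9580688476562, 284.7966003417969), (61.439453125, 43.094573974609375), 32.55104064941406) [0.0319 0.0358 0.0369]
[ 0.05  0.05 -0.03] [0.5241 0.2809 0.0891] [-0.31  0.73 -0.42  1.57  0.25  1.26 -1.82]
```

Emit:
{"api": "servo_tool", "payload": {"turn": [[0,0,0.1],[0,0,0.1],[0,0,0.1],[0,0,0.1]], "slide": [[0.15,0,-1.3],[0.15,0,-2.5],[0.15,0,-2.6],[0.15,0,-2.6]], "hand": [1,1,1,1]}}

```text
clock: 9.1
tcp_pos: [0.5295, 0.2815, 0.0125]
orientation: [2.88, 0.831, -0.503]
contact_force: [-0.5, 0.3, -0.4]
grip_width: 0.0852
gripper_force: 0.0
```

```bash
python3 -c "
from h import *
for i in range(2): r.grab_frame('top')"; python3 st.py
```

```text
9.2 tcp [0.5302 0.282  0.013 ] x-yaw 32.13 z [-0.284 -0.186 -0.941] F [-0.2 -0.2  1. ] w 0.0853 g 0.0 [-0.33  0.83 -0.4   1.58  0.29  1.15 -1.84]
```

Emit:
{"api": "servo_tool", "payload": {"turn": [[0,0,0],[0,0,0],[0,0,0],[0,0,0],[0,0,0],[0,0,0],[0,0,0],[0,0,0]], "slide": [[-0.05,0,-0.2],[-0.05,0,-0.2],[-0.05,0,-0.2],[-0.05,0,-0.2],[-0.05,0,-0.2],[-0.05,0,-0.2],[-0.05,0,-0.2],[-0.05,0,-0.2]], "hand": [1,1,0.3,0.3,0.3,0.3,0.3,0.3], "squeeze": 40}}

```text
clock: 10.2
tcp_pos: [0.5281, 0.2815, 0.0053]
orientation: [2.88, 0.831, -0.505]
contact_force: [1.6, 1.3, 2.9]
grip_width: 0.0434
gripper_force: 41.3
```

Run:
```python
from h import *
o=r.get_obs(); T=Rot.from_rotvec(o['orientation']).as_matrix()
Bc=np.array([.535,.2848,0]); Rb=Rot.from_euler('z',np.degrees(np.arctan2(T[1,0],T[0,0])),degrees=True).as_matrix()
off=Rb.T@(o['tcp_pos']-Bc)*1000; Rrel=Rb.T@T
np.savez('grip.npz',off=off,Rrel=Rrel)
print(o['tcp_pos'],o['contact_force'].round(1),o['grip_width'],o['gripper_force'],'tcp in blank',off.round(1),o['joints'].round(2))
print('turn',turn_to(RR@Rrel,T).round(2))
for p in [(66,0,70),(64,0,15),(46,0,1)]: print(p,((ramp(np.array(p)+[off[0],0,off[2]])-o['tcp_pos'])/.03).round(2))
```

```text
[0.52808822 0.28150728 0.00528628] [1.6 1.3 2.9] 0.043413470998367946 41.274261474609375 tcp in blank [-7.6  0.9  5.3] [-0.33  0.84 -0.4   1.58  0.29  1.14 -1.84]
turn [ 1.06 -5.63 -8.43]
(66, 0, 70) [-0.51 -9.61  4.19]
(64, 0, 15) [ 0.28 -9.76  2.54]
(46, 0, 1) [-0.02 -9.7   1.84]
```

Emit:
{"api": "servo_tool", "payload": {"turn": [[0,0,0],[0,0,0],[1.05,-5.6,-8.4],[1.05,-5.6,-8.4],[1.05,-5.6,-8.4],[1.05,-5.6,-8.4],[1.05,-5.6,-8.4],[1.05,-5.6,-8.4]], "slide": [[0,0,2],[0,0,4],[-0.5,-2,5.5],[-0.5,-4,5.5],[-0.5,-6,5.5],[-0.5,-8,5.5],[-0.5,-9.6,5.5],[-0.5,-9.6,4.5]], "hand": [0.3,0.3,0.3,0.3,0.3,0.3,0.3,0.3]}}

```text
clock: 11.2
tcp_pos: [0.5123, -0.0122, 0.1413]
orientation: [3.097, -0.307, 0.217]
contact_force: [-0.2, 1.5, -0.8]
grip_width: 0.0435
gripper_force: 41.3
```

```bash
cat > pl.py <<'E'
from h import *
import sys
f=sys.argv[1]; g=np.load(f); r.grab_frame('wrist'); o=r.get_obs(); T=Rot.from_rotvec(o['orientation']).as_matrix()
obj=RR.T@(o['tcp_pos']-O)*1000-g['off']
print(o['clock'],'obj in ramp mm',obj.round(1),'turn left',turn_to(RR@g['Rrel'],T).round(2),'F ramp',(RR.T@o['contact_force']).round(1),'w',round(o['grip_width'],4),'g',round(o['gripper_force'],1),o['joints'].round(2))
for a in sys.argv[2:]:
    p=np.array(eval(a)); print(a,(RR@(p-obj)/30).round(2))
E
python3 pl.py grip.npz 64,0,30 64,0,8
```

```text
11.25 obj in ramp mm [66.5 -4.4 76.4] turn left [ 0.01 -0.09  0.03] F ramp [-3.3  0.6 -1.8] w 0.0437 g 41.2 [ 0.07  0.28 -0.24  2.12  0.2   0.64 -2.07]
64,0,30 [ 0.67  0.02 -1.4 ]
64,0,8 [ 1.   -0.04 -2.05]
```

Emit:
{"api": "servo_tool", "payload": {"turn": [[0,-0.1,0],[0,-0.1,0],[0,-0.1,0],[0,-0.1,0]], "slide": [[0.4,0,-0.7],[0.7,0,-1.4],[0.85,0,-1.75],[0.85,0,-1.75]], "hand": [0.3,0.3,0.3,0.3]}}

```text
clock: 11.75
tcp_pos: [0.5379, -0.0063, 0.087]
orientation: [3.101, -0.291, 0.222]
contact_force: [-0.0, -0.0, -1.4]
grip_width: 0.0434
gripper_force: 41.2
```

```bash
python3 - <<'E'
import numpy as np
g=np.load('grip.npz'); o=g['off'].copy(); o[1]=0; np.savez('grip.npz',off=o,Rrel=g['Rrel'])
E
python3 pl.py grip.npz 64,0,8 64,0,2 46,0,0
python3 - <<'E'
from h import *
im,d,c=snap('wrist'); P=pts(d,c); Q=((P-O)@RR)*1000; cv2.imwrite('pics/w_j2.png',im[...,::-1])
hsv=cv2.cvtColor(im,cv2.COLOR_RGB2HSV); br=(hsv[...,0]<25)&(hsv[...,1]>110)&(d>0)
m=br&(Q[...,2]>35)&(Q[...,2]<75)&(abs(Q[...,1])<30)&(Q[...,0]>20)&(Q[...,0]<105)
print('brown',m.sum(),np.percentile(Q[m],[2,50,98],axis=0).round(1))
for y0 in(-10,0,10):
    k=m&(abs(Q[...,1]-y0)<3); print(np.polyfit(Q[k][:,0],Q[k][:,2],1).round(3))
s=(Q[...,2]>15)&(Q[...,2]<30)&(Q[...,0]>100)&(Q[...,0]<140)&(d>0)&(abs(Q[...,1])<60); print('stop',s.sum(),np.percentile(Q[s],[2,50,98],axis=0).round(1))
E
```

```text
11.8 obj in ramp mm [67.5  5.2 20.2] turn left [-0.    0.05 -0.04] F ramp [-1.1  0.9 -0.1] w 0.0435 g 41.2 [ 0.04  0.4  -0.21  2.1   0.26  0.53 -2.12]
64,0,8 [ 0.05 -0.19 -0.41]
64,0,2 [ 0.15 -0.2  -0.59]
46,0,0 [-0.34 -0.11 -0.93]
brown 13413 [[ 41.3 -15.7  36.5]
 [ 87.1   5.1  56.1]
 [ 97.8  26.   57.1]]
[-0.173 66.781]
[-0.172 66.743]
[-0.173 66.805]
stop 7242 [[113.2 -43.7  16.2]
 [119.6  -0.7  22.1]
 [124.2  42.   24.2]]
```

View pics/w_j2.png

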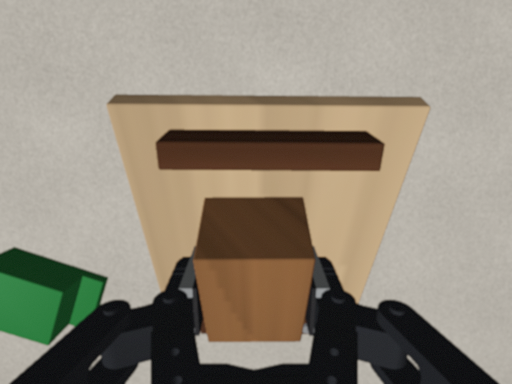

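The blank is held square over the ramp, with its top at (255,270) and the stop at (270,150). Measured y (5.1 mm) and back edge (x = 97.8 mm) agree with the computed pose to within 0.5 mm. I'll lower it and centre it.

Emit:
{"api": "servo_tool", "payload": {"turn": [[0,0,0],[0,0,0],[0,0,0],[0,0,0]], "slide": [[0,-0.2,-0.2],[0.05,-0.2,-0.4],[0.05,-0.2,-0.4],[0.05,-0.2,-0.4]], "hand": [0.3,0.3,0.3,0.3]}}

```text
clock: 12.35
tcp_pos: [0.5399, -0.0126, 0.0756]
orientation: [3.101, -0.292, 0.225]
contact_force: [0.3, -0.0, -0.5]
grip_width: 0.0438
gripper_force: 41.2
```

```bash
python3 pl.py grip.npz 64,0,2 56,0,1 46,0,0
```

```text
12.4 obj in ramp mm [64.5 -0.6  8.3] turn left [-0.    0.06 -0.03] F ramp [-1.2  0.1 -0.5] w 0.0434 g 41.2 [ 0.04  0.42 -0.2   2.1   0.27  0.51 -2.12]
64,0,2 [ 0.09  0.   -0.19]
56,0,1 [-0.13  0.05 -0.35]
46,0,0 [-0.4   0.1  -0.53]
```

Emit:
{"api": "servo_tool", "payload": {"turn": [[0,0,0],[0,0,0],[0,0,0],[0,0,0]], "slide": [[0.1,0,-0.2],[0.12,0,-0.25],[0.12,0,-0.25],[0.12,0,-0.25]], "hand": [0.3,0.3,0.3,0.3]}}

```text
clock: 12.9
tcp_pos: [0.5434, -0.0126, 0.0681]
orientation: [3.101, -0.292, 0.224]
contact_force: [-0.2, 0.3, 0.7]
grip_width: 0.0436
gripper_force: 41.3
```

```bash
python3 pl.py grip.npz 64,0,0 55,0,0 46,0,0 44,0,0
```

```text
12.95 obj in ramp mm [63.9 -0.  -0.1] turn left [-0.    0.06 -0.03] F ramp [0.1 0.6 1.7] w 0.0438 g 41.3 [ 0.04  0.43 -0.19  2.1   0.28  0.5  -2.13]
64,0,0 [0. 0. 0.]
55,0,0 [-0.26  0.05 -0.14]
46,0,0 [-0.52  0.1  -0.28]
44,0,0 [-0.58  0.11 -0.31]
```

Barely touching the ramp, so now I'll slide it down.

Emit:
{"api": "servo_tool", "payload": {"turn": [[0,0,0],[0,0,0],[0,0,0],[0,0,0],[0,0,0],[0,0,0]], "slide": [[-0.14,0.02,-0.08],[-0.28,0.05,-0.15],[-0.4,0.07,-0.22],[-0.5,0.1,-0.28],[-0.58,0.11,-0.31],[-0.58,0.11,-0.31]], "hand": [0.3,0.3,0.3,0.3,0.3,0.3]}}

```text
clock: 13.7
tcp_pos: [0.5285, -0.0096, 0.0602]
orientation: [3.101, -0.294, 0.233]
contact_force: [3.0, -1.0, 7.4]
grip_width: 0.0435
gripper_force: 42.0
```

```bash
python3 pl.py grip.npz 46,0,0 44,0,0
```

```text
13.75 obj in ramp mm [46.8  0.2  0.1] turn left [-0.    0.12 -0.02] F ramp [ 6.4 -0.4  4.8] w 0.0436 g 42.0 [ 0.02  0.43 -0.18  2.14  0.29  0.45 -2.15]
46,0,0 [-0.02 -0.   -0.01]
44,0,0 [-0.08  0.01 -0.05]
```

The blank has met the fence (6 N along the slope, x about 46.8). I'll open and retreat.

Emit:
{"api": "servo_tool", "payload": {"turn": [[0,0,0],[0,0,0],[0,0,0],[0,0,0],[0,0,0],[0,0,0],[0,0,0],[0,0,0]], "slide": [[-0.03,0,-0.02],[0,0,0],[0,0,0],[0,0,0],[0,0,0],[-0.1,0,1],[-0.4,0,2.5],[-0.8,0,5]], "hand": [0.3,0.7,1,1,1,1,1,1]}}

```text
clock: 14.75
tcp_pos: [0.5027, -0.0095, 0.1956]
orientation: [3.101, -0.292, 0.219]
contact_force: [1.5, -0.0, 0.2]
grip_width: 0.0857
gripper_force: 0.0
```

```bash
cat > jig.py <<'E'
from h import *
o=r.get_obs(); print(o['clock'],o['tcp_pos'].round(3),o['joints'].round(2))
for n in ('wrist','top'):
    im,d,c=snap(n); P=pts(d,c); Q=((P-O)@RR)*1000; cv2.imwrite(f"pics/{n}_{o['clock']:.2f}.png",im[...,::-1])
    m=(abs(Q[...,2]-36)<4)&(abs(Q[...,1])<30)&(Q[...,0]>5)&(Q[...,0]<105)&(d>0)
    if m.sum()>20:
        q=Q[m]; print(n,'blank top',m.sum(),cv2.minAreaRect(q[:,:2].astype(np.float32)),np.median(q[:,2]), np.linalg.lstsq(np.c_[q[:,:2],np.ones(len(q))],q[:,2],rcond=None)[0].round(3))
E
python3 jig.py
```

```text
14.75 [ 0.503 -0.009  0.196] [ 0.1   0.18 -0.27  2.08  0.15  0.76 -2.02]
wrist blank top 3298 ((46.92467498779297, -0.1326923370361328), (43.953330993652344, 60.668392181396484), 89.60848999023438) 35.723871115705066 [-6.0000e-03 -0.0000e+00  3.5986e+01]
```

The blank is home: x = 46.9 mm, y = -0.1 mm, flat and square. Next is the keeper.

Run:
```python
from h import *
o=r.get_obs(); T=Rot.from_rotvec(o['orientation']).as_matrix(); print(o['tcp_pos'],turn_to(down(5.1,20),T).round(2),((np.array([.449,-.299,.16])-o['tcp_pos'])/.03).round(2))
```

```text
[ 0.50721129 -0.00891161  0.20183552] [0.32 5.79 3.11] [-1.94 -9.67 -1.39]
```

Emit:
{"api": "servo_tool", "payload": {"turn": [[0,0,0],[0.3,5.8,3.1],[0.3,5.8,3.1],[0.3,5.8,3.1],[0.3,5.8,3.1],[0.3,5.8,3.1],[0.3,5.8,3.1],[0.3,5.8,3.1]], "slide": [[0,-1.5,0],[0,-3.5,0],[-0.4,-5.5,0],[-0.8,-7,0],[-1.2,-8.5,0],[-1.9,-9.7,0],[-1.9,-9.7,-1.4],[-1.9,-9.7,-1.4]], "hand": [1,1,1,1,1,1,1,1]}}

```text
clock: 15.85
tcp_pos: [0.4448, -0.2996, 0.151]
orientation: [3.07, 0.138, -0.568]
contact_force: [0.4, 1.3, 1.0]
grip_width: 0.0849
gripper_force: 0.0
```

```bash
cat > kp.py <<'E'
from h import *
r.grab_frame('wrist')
o=r.get_obs(); T=Rot.from_rotvec(o['orientation']).as_matrix()
im,d,c=snap('wrist'); P=pts(d,c); cv2.imwrite('pics/w_k.png',im[...,::-1])
near=(d>0)&(np.hypot(P[...,0]-.458,P[...,1]+.298)<.05)
for nm,a,b in (('grip top',.074,.086),('bar top',.018,.029)):
    q=P[near&(P[...,2]>a)&(P[...,2]<b)]
    if len(q)>20: print(nm,len(q),cv2.minAreaRect((q[:,:2]*1000).astype(np.float32)),np.median(q[:,2]).round(4))
print(o['clock'],o['tcp_pos'].round(4),turn_to(down(5.1,20),T).round(2),o['joints'].round(2))
E
python3 kp.py
```

```text
grip top 838 ((460.0089111328125, -299.2811279296875), (15.044452667236328, 24.036046981811523), 4.909292697906494) 0.0797
bar top 2309 ((460.1895751953125, -299.179931640625), (26.402286529541016, 69.81908416748047), 5.2191162109375) 0.0238
15.9 [ 0.4464 -0.2996  0.1527] [ 0.03 -0.16 -0.02] [ 0.46  0.51 -0.11  1.75  0.22  1.22 -1.24]
```

View pics/w_k.png

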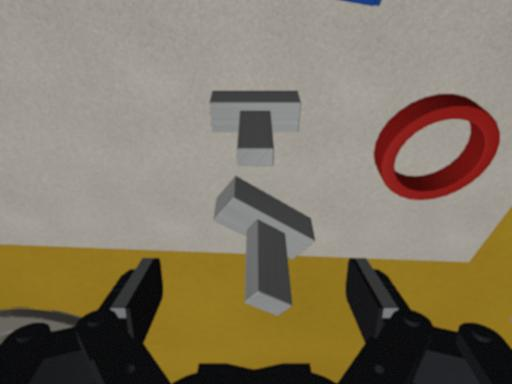

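The small keeper is at (255,125), measuring 26.4 x 69.8 mm and 80 mm high, which matches. The large one at (265,245) is nearer the robot and clear of the path. I'll descend.

Emit:
{"api": "servo_tool", "payload": {"turn": [[0,-0.15,0],[0,-0.15,0],[0,-0.15,0],[0,-0.15,0],[0,-0.15,0]], "slide": [[0.15,0,-1.5],[0.15,0,-2.8],[0.15,0,-3.6],[0.15,0,-3.6],[0.15,0,-3.6]], "hand": [1,1,1,1,1]}}

```text
clock: 16.58
tcp_pos: [0.4531, -0.3006, 0.0472]
orientation: [3.071, 0.138, -0.534]
contact_force: [-0.8, 0.7, 0.4]
grip_width: 0.0854
gripper_force: 0.0
```

```bash
python3 kp.py
```

```text
grip top 3375 ((464.8810729980469, -297.240234375), (28.09406280517578, 94.20451354980469), 4.49312162399292) 0.0797
bar top 4393 ((460.6116638183594, -299.2974853515625), (26.961807250976562, 70.00160217285156), 5.179113388061523) 0.0238
16.625 [ 0.4532 -0.3007  0.0473] [ 0.07  0.06 -0.02] [ 0.45  0.65 -0.1   1.79  0.25  1.03 -1.29]
```

Emit:
{"api": "servo_tool", "payload": {"turn": [[0,0,0],[0,0,0],[0,0,0],[0,0,0],[0,0,0],[0,0,0],[0,0,0],[0,0,0]], "slide": [[-0.05,0.03,-0.3],[-0.05,0.03,-0.3],[-0.05,0.03,-0.3],[-0.05,0.03,-0.3],[-0.05,0.03,-0.3],[-0.05,0.03,-0.3],[-0.05,0.03,-0.3],[-0.05,0.03,-0.3]], "hand": [1,1,0,0,0,0,0,0], "squeeze": 50}}

```text
clock: 17.68
tcp_pos: [0.4503, -0.2996, 0.0367]
orientation: [3.071, 0.137, -0.538]
contact_force: [-0.5, 0.1, 0.6]
grip_width: 0.0233
gripper_force: 51.1
```

Run:
```python
from h import *
im,d,c=snap('wrist'); P=pts(d,c)
o=r.get_obs(); T=Rot.from_rotvec(o['orientation']).as_matrix()
q=P[(d>0)&(np.hypot(P[...,0]-.46,P[...,1]+.299)<.05)&(P[...,2]>.018)&(P[...,2]<.029)]
print(len(q),cv2.minAreaRect((q[:,:2]*1000).astype(np.float32)))
yaw=np.degrees(np.arctan2(T[1,0],T[0,0]));K=np.array([.4602,-.2993,0]); Rb=Rot.from_euler('z',yaw,degrees=True).as_matrix()
off=Rb.T@(o['tcp_pos']-K)*1000; print('off',off.round(1),'yaw',yaw); off[1]=0
np.savez('gk.npz',off=off,Rrel=Rb.T@T); Rrel=Rb.T@T
print(o['clock'],o['tcp_pos'],o['contact_force'].round(1),o['grip_width'],o['gripper_force'],o['joints'].round(2))
print('turn',turn_to(RR@Rrel,T).round(2))
for p in [(90,0,80),(90,0,15)]: print(p,((ramp(np.array(p)+[off[0],0,off[2]])-o['tcp_pos'])/.03).round(2))
```

```text
4869 ((460.3435363769531, -299.0686340332031), (27.371129989624023, 69.86726379394531), 5.772043704986572)
off [-9.9  0.6 36.6] yaw 5.06237533153377
17.725 [ 0.45024249 -0.29954808  0.03661017] [-0.2  0.   0.5] 0.02289826120255882 51.127769351005554 [ 0.45  0.66 -0.1   1.8   0.26  1.01 -1.29]
turn [-0.29 -5.61 -3.13]
(90, 0, 80) [2.08 9.76 4.7 ]
(90, 0, 15) [3.08 9.57 2.78]
```

Emit:
{"api": "servo_tool", "payload": {"turn": [[0,0,0],[0,0,0],[-0.3,-5.6,-3.1],[-0.3,-5.6,-3.1],[-0.3,-5.6,-3.1],[-0.3,-5.6,-3.1],[-0.3,-5.6,-3.1],[-0.3,-5.6,-3.1]], "slide": [[0,0,2],[0,0,4],[0.5,1.5,5.7],[0.9,3.5,5.7],[1.3,5.5,5.7],[1.7,7.5,5.7],[2.1,9.5,5.7],[2.1,9.75,5]], "hand": [0,0,0,0,0,0,0,0]}}

```text
clock: 18.73
tcp_pos: [0.5148, -0.0011, 0.1879]
orientation: [3.104, -0.281, 0.224]
contact_force: [0.2, -1.9, -2.5]
grip_width: 0.0234
gripper_force: 50.9
```

```bash
python3 pl.py gk.npz 90,0,45 90,0,15
```

```text
18.775 obj in ramp mm [91.6  3.5 86.4] turn left [ 0.01 -0.05 -0.1 ] F ramp [-2.9  0.2 -3.1] w 0.0232 g 50.8 [ 0.11  0.22 -0.29  2.07  0.17  0.74 -2.04]
90,0,45 [ 0.57 -0.23 -1.24]
90,0,15 [ 1.03 -0.32 -2.13]
```

Emit:
{"api": "servo_tool", "payload": {"turn": [[0,0,-0.1],[0,0,-0.1],[0,0,-0.1],[0,0,-0.1]], "slide": [[0.3,-0.1,-0.6],[0.6,-0.2,-1.2],[0.6,-0.2,-1.2],[0.6,-0.2,-1.2]], "hand": [0,0,0,0]}}

```text
clock: 19.27
tcp_pos: [0.5308, -0.0134, 0.1509]
orientation: [3.098, -0.307, 0.217]
contact_force: [0.3, -0.5, -0.6]
grip_width: 0.0231
gripper_force: 50.8
```

```bash
python3 pl.py gk.npz 91.5,0,28 91.5,0,15
python3 - <<'E'
from h import *
im,d,c=snap('wrist'); P=pts(d,c); Q=((P-O)@RR)*1000; cv2.imwrite('pics/w_p.png',im[...,::-1])
def rect(nm,m):
    if m.sum()>20: q=Q[m]; print(nm,m.sum(),cv2.minAreaRect(q[:,:2].astype(np.float32)),np.percentile(q,[2,50,98],axis=0).round(1))
rect('stop',(abs(Q[...,2]-20)<6)&(Q[...,0]>100)&(Q[...,0]<140)&(d>0)&(abs(Q[...,1])<60))
rect('bar top',(Q[...,2]>60)&(Q[...,2]<76)&(Q[...,0]>60)&(Q[...,0]<120)&(d>0)&(abs(Q[...,1])<50))
rect('blank',(abs(Q[...,2]-36)<3)&(Q[...,0]>5)&(Q[...,0]<80)&(d>0)&(abs(Q[...,1])<30))
E
```

```text
19.325 obj in ramp mm [94.7 -3.  47.6] turn left [ 0.02 -0.01  0.08] F ramp [-1.5 -0.  -1.4] w 0.0234 g 50.8 [ 0.11  0.29 -0.27  2.06  0.21  0.68 -2.07]
91.5,0,28 [ 0.23  0.06 -0.63]
91.5,0,15 [ 0.43  0.02 -1.01]
stop 3418 ((118.559326171875, -0.9617462158203125), (89.9552230834961, 12.599716186523438), 89.77710723876953) [[113.1 -43.6  15.1]
 [119.6  -0.5  22.1]
 [124.3  41.9  24.2]]
bar top 5807 ((95.0570068359375, -3.3537063598632812), (26.79491424560547, 70.36432647705078), 0.07956147938966751) [[ 83.4 -36.9  60.6]
 [103.3  -3.5  71.4]
 [107.8  30.1  74.4]]
```

View pics/w_p.png

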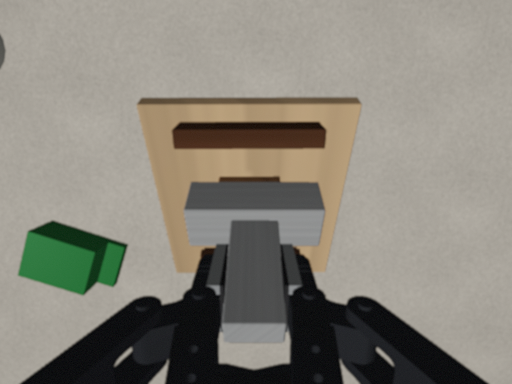

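The keeper is held square, with its bar at (255,212) above the gap, the stop at (248,135) and the blank's back edge at (250,181). Measured position and computed pose agree to within 0.4 mm. I'll lower it.

Emit:
{"api": "servo_tool", "payload": {"turn": [[0,0,0.05],[0,0,0.05],[0,0,0.05],[0,0,0.05]], "slide": [[0.1,0.06,-0.3],[0.2,0.06,-0.6],[0.2,0.06,-0.6],[0.2,0.06,-0.6]], "hand": [0,0,0,0]}}

```text
clock: 19.88
tcp_pos: [0.5371, -0.0112, 0.1323]
orientation: [3.099, -0.299, 0.217]
contact_force: [-0.3, -0.4, -2.1]
grip_width: 0.0234
gripper_force: 50.8
```

```bash
python3 pl.py gk.npz 91.5,0,26 91.5,0,10 91.5,0,1
```

```text
19.925 obj in ramp mm [90.8  0.3 28.5] turn left [ 0.02 -0.02  0.02] F ramp [-1.5  0.5 -2. ] w 0.0235 g 50.8 [ 0.09  0.33 -0.26  2.07  0.23  0.64 -2.09]
91.5,0,26 [ 0.06 -0.02 -0.06]
91.5,0,10 [ 0.3  -0.07 -0.53]
91.5,0,1 [ 0.44 -0.09 -0.8 ]
```

Emit:
{"api": "servo_tool", "payload": {"turn": [[0,0,0],[0,0,0],[0,0,0],[0,0,0],[0,0,0]], "slide": [[0.1,-0.02,-0.15],[0.2,-0.05,-0.35],[0.3,-0.07,-0.53],[0.3,-0.07,-0.53],[0.3,-0.07,-0.53]], "hand": [0,0,0,0,0]}}

```text
clock: 20.55
tcp_pos: [0.5462, -0.0133, 0.1166]
orientation: [3.099, -0.3, 0.217]
contact_force: [-0.2, -0.3, -2.4]
grip_width: 0.0232
gripper_force: 50.8
```

```bash
python3 pl.py gk.npz 91.5,0,4 91.5,0,1 91.5,0,0
```

```text
20.6 obj in ramp mm [91.6 -0.1 10.2] turn left [ 0.02 -0.01  0.03] F ramp [-1.4 -0.5 -2.2] w 0.0231 g 50.8 [ 0.09  0.36 -0.25  2.06  0.25  0.61 -2.1 ]
91.5,0,4 [ 0.09 -0.02 -0.18]
91.5,0,1 [ 0.14 -0.02 -0.27]
91.5,0,0 [ 0.16 -0.03 -0.3 ]
```

Emit:
{"api": "servo_tool", "payload": {"turn": [[0,0,0],[0,0,0],[0,0,0],[0,0,0],[0,0,0]], "slide": [[0.05,-0.01,-0.1],[0.1,-0.02,-0.2],[0.16,-0.03,-0.3],[0.16,-0.03,-0.31],[0.16,-0.03,-0.31]], "hand": [0,0,0,0,0]}}

```text
clock: 21.22
tcp_pos: [0.551, -0.0143, 0.1075]
orientation: [3.099, -0.3, 0.218]
contact_force: [-2.3, -0.2, 4.2]
grip_width: 0.0237
gripper_force: 51.6
```

```bash
python3 pl.py gk.npz 91.5,0,0
```

```text
21.275 obj in ramp mm [91.6 -0.2 -0.2] turn left [ 0.02 -0.01  0.03] F ramp [-1.1 -1.1  5.8] w 0.0231 g 51.6 [ 0.09  0.38 -0.24  2.05  0.26  0.6  -2.1 ]
91.5,0,0 [-0.    0.01  0.  ]
```

The keeper is seated: z = -0.2 mm, with 6 N of contact normal to the slope. I'll release and back off along the tool axis, then straight up.

Emit:
{"api": "servo_tool", "payload": {"turn": [[0,0,0],[0,0,0],[0,0,0],[0,0,0],[0,0,0],[0,0,0],[0,0,0],[0,0,0]], "slide": [[0,0,0],[0,0,0],[0,0,0],[0,0,0],[0,0,0],[-0.1,0,0.7],[-0.4,0,2.5],[-0.7,0,4.5]], "hand": [0.3,0.7,1,1,1,1,1,1]}}

```text
clock: 22.28
tcp_pos: [0.529, -0.0142, 0.2431]
orientation: [3.099, -0.299, 0.214]
contact_force: [0.8, 0.6, -0.2]
grip_width: 0.0856
gripper_force: 0.0
```

```bash
python3 jig.py
python3 - <<'E'
from h import *
im,d,c=snap('wrist'); P=pts(d,c); Q=((P-O)@RR)*1000; cv2.imwrite('pics/final.png',im[...,::-1])
for nm,z0,x in (('bar top',24,(77,104)),('grip top',80,(70,110))):
    m=(abs(Q[...,2]-z0)<3)&(Q[...,0]>x[0])&(Q[...,0]<x[1])&(abs(Q[...,1])<45)&(d>0); q=Q[m]; print(nm,m.sum(), cv2.minAreaRect(q[:,:2].astype(np.float32)) if m.sum()>9 else '',np.median(q[:,2]))
E
```

```text
22.275 [ 0.529 -0.014  0.243] [ 0.15  0.17 -0.3   1.97  0.13  0.88 -1.99]
wrist blank top 1425 ((57.02809143066406, -0.049121856689453125), (43.94442367553711, 80.66354370117188), 89.80435180664062) 35.735632801752466 [-2.0000e-03 -2.0000e-03  3.5765e+01]
bar top 1394 ((90.18109130859375, -0.324615478515625), (26.396242141723633, 70.06961822509766), 0.12275314331054688) 23.916713239777415
grip top 435 ((89.20783233642578, -0.23725128173828125), (23.575490951538086, 14.277777671813965), 89.70402526855469) 79.78744574142843
```

The keeper sits at x = 90.2 mm, y = -0.3 mm, flat, and the blank's top height and slope are unchanged. The gripper is clear, so I'm handing in.

```bash
python3 -c "
from bench import r
print(r.hand_in())"
```

```text
the job is handed in; nothing more can be done
None
```

I handed the job in at about 22 s: the blank was measured home under the lip at x ≈ 47 mm, and the keeper lies flat behind it at x ≈ 90 mm, both within 1 mm of the centre line and let go. The hand-in returned no verdict, I did not re-measure the blank's exact x once the keeper was in, and I took no final picture of the bystanders (no path went near them).

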